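Put the square hand stamp away in the push-to-open drawer

ROBOT

A 7-joint arm with a two-finger parallel gripper is mounted at the origin on the work surface. World frame = base frame: x ahead of the robot, y to its left, z up, the work surface at z = 0. Lengths are in m, angles in rad, forces in N, time in s.
With the tool pointing down it reaches from about 0.4 to 0.85 m from the base axis. Payload 10.4 kg.
Tool frame: the origin (TCP) lies between the finger pads; the fingertips stand 17 mm ahead of it and the grasp point (between the pads) lies 2 mm behind it (bot.nose_length is the distance from the TCP to the fingertips, in m); z points along the fingers, y is the line along which they close (so a half turn about z gives the same grasp; the last joint's range is limited). The gripper opens to 87 mm and grips with 3 to 60 N. Pads are 19 mm wide; open, the fingers measure 117 mm over their backs; the gripper's body (75 mm by 190 mm) begins 51 mm behind the grasp point.
Start: joints at [1.252, 0.332, -0.065, 1.46, 0.022, 1.35, -0.088], TCP at [0.182, -0.598, 0.24] pointing down, gripper open.
Joint ranges: [-2.6, 2.6], [-0.5, 2.12], [-1.47, 1.34], [0.16, 2.42], [-1.27, 4.41], [0.06, 2.06], [-2.6, 2.6]. Speed limits (rad/s): [2.22, 2.22, 2.79, 2.79, 3.14, 3.14, 3.14].

INTERFACE

Orientations are given as a rotation vector (axis times angle).
In Python, from cell import bot gives the robot as it stands.
- The arm moves only by the tool apply_moves, never from a script. Its argument "series" is a list that holds one entry, the list of rows, each a list of 4 numbers: the shift along the tool's x, y, z in cm, then the turn about the tool's z in degrees. In form: [[[tx, ty, tz, yaw], ...]]. A call has 1 to 10 rows; each row shifts and turns the commanded pose from where the row before left it, along the tool's axes as they then stand; what a row does not reach is not made up. A row lasts 1/12 s, in which the tool goes at most 41.7 mm and 7.16 degrees, less where a joint would pass 70% of its speed; a pose out of reach is approached as far as the arm can. A call with a gripper value outside its range is refused whole. "fingers" is the finger opening in cm, from 0 to 8.7, set as the call begins (left out, the last holds). The fingers move at their own pace and stop on an object; "newtons" is the grip in N (left out, the last holds). Time passes only in rows, so rows that do not move let the fingers close. It gives the time, the measured TCP pose, the force, the opening and the grip force at its end, in the units of the state.
- bot.observe(): the state, without advancing time (a new reading comes with each control period).
- bot.grab_frame(name): name is "side" or "top" or "wrist"; returns (picture, depth): 480x640x3 uint8, red, green, blue; 480x640 float32, m along the optical axis (not along the pixel's ray), 0 where there is no reading.
- bot.get_calibration(name): a dict with "camera_matrix" (3x3 intrinsics, pixels), "k1" (the pictures are not rectified: a ray, as slopes to the right and down, at radius r is drawn at 1 + k1 r^2 times it, then the intrinsics apply), "world_from_camera" (4x4, takes a point from camera to world coordinates). Camera axes: x right, y down, z forward; pixel columns grow to the right and rows downward; lengths in m; the calibration is good to about 2 mm. A picture is of the moment at which its call begins: read the wrist's pose just before it. get_calibration takes no time and is no camera call; for the wrist camera it gives the pose at the moment of the call.
- bot.close_job(): hands the job in; it is judged then, once.
The state is a dict: "t": time; "joint_pos": joint angles; "qd": joint speeds; "effort": joint torques, N m; "eef_pos": TCP position; "orientation": TCP orientation; "ft_force": force on the tool from outside, world axes, zero at the start; "moment": the same for the moment, N m; "width": finger opening in m; "grip_force": force on a finger pad.
Only numpy, scipy, OpenCV 4.12 (cv2) and the standard library are available. Lean on these libraries where they do the work, as an engineer would, in place of code of your own. Each camera call takes 0.05 s, during which the arm holds its last target. There are 200 camera calls.

TASK

Press the plain, handleless drawer front of the white desk cabinet inward until its touch latch lets go, and let the drawer spring open. Stand the square-footed hand stamp upright inside the drawer's front compartment and let go of it, then press the drawer shut until it latches again and stays closed. Press gently by feel, never with more than 20 N, and leave the other things on the table and on the cabinet where they are.

Things in the scene. Friction and masses are not known exactly. Their poses are not given: they have to be found in the camera images.
- cabinet: White laminate desk cabinet with one drawer, fixed to the table. Carcass 200 (x) x 220 (y) x 100 (z) mm; origin at the centre of its underside, on the table. Its -x axis points out of the drawer side (towards the robot), y runs across, z up. Position and yaw vary. A loose card box stands on the rear part of its top; the front 90 mm of the top is free.
- drawer (a joint): Drawer travel (m) along cabinet -x: 0 latched shut, 0.09 sprung fully open, negative pressed in. Push-push latch: it trips only at its solid stop, 8 to 16 mm beyond 0 (differs each time; force climbs steeply there). From shut: press to the stop, draw back; the drawer follows and springs open. From open: push in to the stop, let go; it settles at 0. A push that ends short undoes itself.
- drawer_front (a point): Centre of the drawer front's outer face (moves with it), 60 mm above the table; cabinet's axes, face looks to -x. Plain white upright panel, no handle, 220 mm wide, from 3 to 100 mm above the table, 12 mm thick; shut, its back is 18 mm clear of the carcass. Spring pushes out: 1 N open, 6 N shut, 6.7 N at the stop, damping 14 N per m/s. 10 to 13 N surely reaches the stop.
- drawer_place (a point): Centre of the floor of the drawer's front compartment (moves with the drawer), 14 mm above the table, cabinet's axes; 52.5 mm behind the front's outer face. Compartment 81 mm (x) by 170 mm (y) inside; side walls reach 60 mm, the partition behind it 50 mm above the table. With the drawer fully open it lies wholly in front of the carcass (27 mm clear), open from above.
- stamp: Square-footed hand stamp, the thing to put away: wooden block 36 x 36 mm on a black rubber sole, 20 mm high, with an upright round wooden handle, 62 mm high overall. Handle diameter 18 mm at its foot, 24 mm at 48 to 56 mm up. 50 to 100 g. Origin at the centre of its underside, z up. Loose on the table to the robot's right; may swap places with the round stamp and the ink bottle.
- round_stamp: Hand stamp of the same height, wood and handle but with a round foot, 38 mm across. Leave alone. Origin at the centre of its underside.
- ink_bottle: Small white plastic bottle with black cap, 36 mm across, 70 mm high. Leave alone. Origin at the centre of its underside.
- stapler: Black stapler, 140 x 36 x 44 mm, on the left. Leave alone. Origin at the centre of its underside.
- tape_dispenser: Grey desk tape dispenser with a paper-coloured roll, 150 x 60 x 88 mm, on the left. Leave alone. Origin at the centre of its underside.
- card_box: Cardboard box, 80 (x) x 130 (y) x 50 mm, standing loose on the rear of the cabinet's top. Leave alone. Origin at the centre of its underside, 100 mm above the table.

How it is judged:
On the way, in this order (a step that is already met when the one before it is completed fails the run):
1. the latch is tripped and the drawer has sprung open (value of joint drawer above 0.08 m), for 0.2 s.
2. the square stamp stands upright in the front compartment of the open drawer, let go (x of stamp in the frame of drawer_place between -0.03 and 0.03 m and y of stamp in the frame of drawer_place between -0.08 and 0.08 m and z of stamp in the frame of drawer_place between -0.006 and 0.008 m and angle between stamp's own z axis and vertical below 0.15 rad and value of joint drawer above 0.05 m and contact force between the fingers and stamp below 0.05 N), for 0.2 s.
At the end, for the whole second after the job is handed in: the drawer is latched shut (within 3 mm of its latched position) and at rest, with the square stamp at rest in its front compartment, upright to 0.15 rad, on the floor of the drawer (value of joint drawer between -0.003 and 0.003 m and velocity of joint drawer between -0.01 and 0.01 m/s and x of stamp in the frame of drawer_place between -0.03 and 0.03 m and y of stamp in the frame of drawer_place between -0.08 and 0.08 m and z of stamp in the frame of drawer_place between -0.006 and 0.008 m and angle between stamp's own z axis and vertical below 0.15 rad and linear speed of stamp below 0.02 m/s); the robot touches nothing.
It fails at once if the robot presses the drawer or its cabinet with more than 20 N (contact force between any of the fingers, the arm and cabinet above 20 N).
It fails at once if another thing on the table or on the cabinet is moved by more than 20 mm (distance of any of round_stamp, ink_bottle, stapler, tape_dispenser, card_box from where it was at the start of the episode above 0.02 m).
It also fails if it takes over 72 s, if anything falls off the work surface, if the arm or the gripper's body presses on something with over 40 N, if the wrist force passes 120 N, or if a joint passes its speed limit or range.

## Working session

There is one attempt and no reset: what is moved stays moved. The work goes in short steps, Python scripts to look and compute and a tool call to move; the robot and the scene stay as the last step left them, time stands still between calls to the robot, and variables do not carry over. Pictures are saved under pics/ and viewed, at most 10 in all, crops included, and the job is handed in when it is done.

Besides the shell and the picture viewer there is one more tool, called after ">>>" by a JSON object that holds its "api" and its "payload", one argument or row to a line. apply_moves: Moves the arm, as the interface text tells. Its arguments: {"type":"object","properties":{"series":{"type":"array"},"fingers":{"type":"number"},"newtons":{"type":"number"}},"required":["series"]}

```bash
mkdir -p pics; cat > h.py <<'E'
import numpy as np, cv2
from cell import bot
from scipy.spatial.transform import Rotation as R
def cloud(name,save=None):
    c=bot.get_calibration(name); p,d=bot.grab_frame(name)
    if save: cv2.imwrite('pics/'+save,p[:,:,::-1])
    K=c['camera_matrix'];k=c['k1'];T=np.array(c['world_from_camera'])
    v,u=np.mgrid[0:480,0:640].astype(float)
    pts=np.stack([u.ravel(),v.ravel()],1)[:,None]
    n=cv2.undistortPoints(pts,np.array(K,float),np.array([k,0,0,0,0],float))[:,0]
    n=n.reshape(480,640,2)
    P=np.dstack([n[...,0]*d,n[...,1]*d,d])
    W=P@T[:3,:3].T+T[:3,3]; W[d<=0]=np.nan
    return p,d,W,n,T
def ray(n,T,z):
    r=np.array([n[0],n[1],1])@T[:3,:3].T; return T[:3,3]+r*(z-T[2,3])/r[2]
E
python3 - <<'E'
from h import *
o=bot.observe(); print(o['t'],o['eef_pos'],o['orientation'],o['ft_force'],bot.nose_length)
for n in ('top','side'):
    p,d,W,nn,T=cloud(n,n+'0.png'); np.savez('/tmp/'+n,p=p,d=d,W=W,n=nn,T=T); print(n,T[:3,3],(d>0).mean())
E
```

```text
0.0 [ 0.18206288 -0.59751138  0.23876186] [-3.10592542e+00 -4.62717795e-01  4.29013862e-04] [ 0.09424552 -0.24532817  0.12879119] 0.017
top [0.49272908 0.01473075 1.10570192] 0.99607421875
side [ 0.17094191 -0.64159837  1.00151188] 0.996220703125
```

View pics/top0.png

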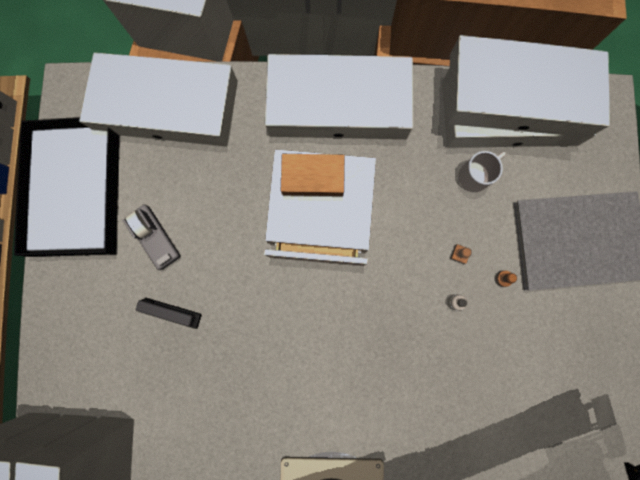

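View pics/side0.png

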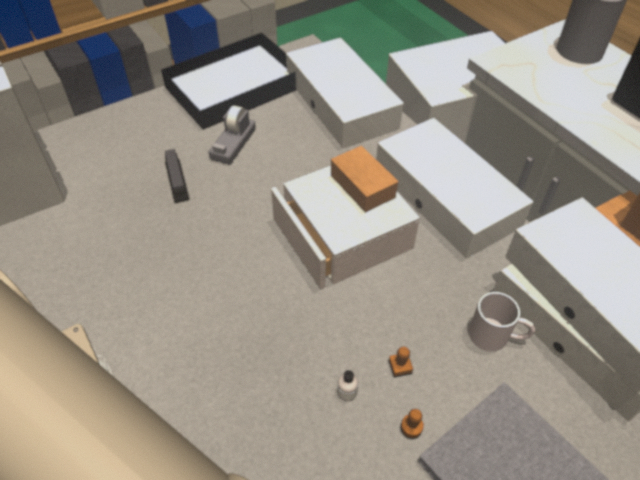

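Top view: cabinet centred near (320,205), with its drawer front a white bar from (265,254) to (367,262). The square stamp is at (461,254), the round stamp at (507,278) and the ink bottle at (458,302).

```bash
cat > m.py <<'E'
from h import *
f=np.load('/tmp/top.npz'); W=f['W'];p=f['p'];n=f['n'];T=f['T']
u0,u1,v0,v1=255,385,140,270
m=np.zeros((480,640),bool);m[v0:v1,u0:u1]=1
a=m&(np.abs(W[...,2]-.1)<.012)
c=cv2.connectedComponentsWithStats(a.astype(np.uint8))
for i in range(1,c[0]):
    if c[2][i,4]<100: continue
    P=np.array([ray(n[v,u],T,.1)[:2] for v,u in np.argwhere(c[1]==i)])
    r=cv2.minAreaRect((P*1000).astype(np.float32)); print(c[2][i],r,cv2.boxPoints(r).round(0).tolist(), np.median(W[c[1]==i],0))
for nm,(u,v) in dict(sq=(461,254),rd=(507,278),ink=(458,302)).items():
    m=np.zeros((480,640),bool);m[v-22:v+22,u-22:u+22]=1
    a=m&(W[...,2]>.008); q=W[a]; print(nm,a.sum(),q.max(0),q.min(0))
    hi=m&(W[...,2]>.045); print('  handle',np.median(W[hi],0),hi.sum())
    b=m&(np.abs(W[...,2]-.019)<.008); 
    if b.sum()>10:
        r=cv2.minAreaRect((W[b][:,:2]*1000).astype(np.float32)); print('  base',r)
E
python3 m.py
```

```text
[ 265  149  111  101 6849] ((688.1275634765625, 35.30530548095703), (220.37368774414062, 201.53167724609375), 86.18803405761719) [[580.0, -68.0], [781.0, -81.0], [796.0, 139.0], [595.0, 152.0]] [0.65864265 0.01947827 0.10000912]
[264 250 104  14 616] ((564.089599609375, 43.594871520996094), (219.35498046875, 12.591897964477539), 86.20099639892578) [[551.0, -65.0], [563.0, -66.0], [578.0, 153.0], [565.0, 153.0]] [0.56406071 0.04237621 0.09952252]
sq 277 [ 0.60480024 -0.26557078  0.06603872] [ 0.56166207 -0.30953398  0.00857745]
  handle [ 0.58171334 -0.28649696  0.06013895] 98
  base ((583.0689697265625, -288.1175842285156), (37.25395965576172, 36.36355209350586), 70.80467224121094)
rd 378 [ 0.58119698 -0.37224616  0.06643058] [ 0.50673351 -0.44687668  0.00814047]
  handle [ 0.52794025 -0.38790079  0.06025982] 94
  base ((541.9902954101562, -408.3504638671875), (73.54351043701172, 72.92286682128906), 2.5093064308166504)
ink 263 [ 0.49078721 -0.25810337  0.07460526] [ 0.45484779 -0.29506654  0.00830145]
  handle [ 0.47357521 -0.27357304  0.05051218] 148
  base ((473.69952392578125, -264.24212646484375), (12.041826248168945, 34.06272888183594), 88.25778198242188)
```

>>> {"api": "apply_moves", "payload": {
  "series": [
    [[0,0,0,6.9],[0,0,0,6.9],[0,0,0,6.9],[1.2,-3.0,0,0],[1.2,-3.0,0,0],[1.2,-3.0,0,0],[1.2,-3.0,0,0],[1.2,-3.0,0,0],[1.2,-3.0,0,0],[1.2,-3.0,0,0]]
  ],
  "fingers": 0
}}

```text
t: 0.93
eef_pos: [0.2801, -0.3922, 0.2393]
orientation: [-3.14, 0.103, 0.001]
ft_force: [-0.0, -0.7, 0.4]
width: 0.0285
grip_force: 0.0
```

>>> {"api": "apply_moves", "payload": {
  "series": [
    [[1.2,-3.2,0,0],[1.2,-3.2,0,0],[1.2,-3.2,0,0],[1.2,-3.2,0,0],[1.2,-3.2,0,0],[1.2,-3.2,0,0],[1.2,-3.2,0,0],[1.2,-3.2,0,0],[1.2,-3.2,0,0],[1.2,-3.2,0,0]]
  ]
}}

```text
t: 1.77
eef_pos: [0.4206, -0.0807, 0.2395]
orientation: [3.14, -0.103, 0.0]
ft_force: [-0.4, -0.7, 0.8]
width: 0.0003
grip_force: 0.0
```

```bash
cat >> h.py <<'E'
def plan(x,y,z,head):
    "total tool move (cm, deg) to world target: yaw first, then shift"
    o=bot.observe(); M=R.from_rotvec(o['orientation']).as_matrix()
    h0=np.degrees(np.arctan2(M[1,0],M[0,0])); h=np.radians(head)
    d=np.array([x,y,z])-o['eef_pos']
    ax=np.array([np.cos(h),np.sin(h),0]);ay=np.array([np.sin(h),-np.cos(h),0])
    print('t',round(o['t'],2),'at',o['eef_pos'].round(4),'head',round(h0,1),'tilt',M[:,2].round(3),'F',np.round(o['ft_force'],1),'w',o['width'],
      '\n yaw',round(h0-head,1),'shift cm',round(100*d@ax,2),round(100*d@ay,2),round(-100*d[2],2))
E
python3 -c "
from h import *
plan(.478,.0493,.077,-3.8)"
```

```text
t 1.77 at [ 0.4206 -0.0807  0.2395] head -3.8 tilt [-0. -0. -1.] F [-0.4 -0.7  0.8] w 0.0002835141573649287 
 yaw 0.0 shift cm 4.86 -13.35 16.25
```

>>> {"api": "apply_moves", "payload": {
  "series": [
    [[1.2,-3.2,0,0],[1.2,-3.2,0,0],[1.2,-3.2,0,0],[1.2,-3.2,0,0],[0,0,3.2,0],[0,0,3.2,0],[0,0,3.2,0],[0,0,3.2,0],[0,0,3.2,0],[0,0,0,0]]
  ]
}}

```text
t: 2.6
eef_pos: [0.4728, 0.0418, 0.0743]
orientation: [-3.14, 0.103, 0.014]
ft_force: [-1.6, -1.0, -1.1]
width: 0.0001
grip_force: 0.0
```

>>> {"api": "apply_moves", "payload": {
  "series": [
    [[1.2,0,0,0],[1.2,0,0,0],[1.2,0,0,0],[1.0,0,0,0],[0.5,0,0,0],[0.5,0,0,0],[0,0,0,0],[0,0,0,0]]
  ]
}}

```text
t: 3.27
eef_pos: [0.5324, 0.0387, 0.0797]
orientation: [3.14, -0.103, -0.0]
ft_force: [0.0, 0.2, -0.1]
width: 0.001
grip_force: 0.0
```

```bash
python3 -c "
from h import *
plan(.5578,.044,.077,-3.8)"
```

```text
t 3.27 at [0.5324 0.0387 0.0797] head -3.7 tilt [-0. -0. -1.] F [ 0.   0.2 -0.1] w 0.001025572538599613 
 yaw 0.1 shift cm 2.5 -0.7 0.27
```

>>> {"api": "apply_moves", "payload": {
  "series": [
    [[0.3,0,0,0],[0.3,0,0,0],[0.2,0,0,0],[0.2,0,0,0],[0.2,0,0,0],[0,0,0,0]]
  ]
}}

```text
t: 3.77
eef_pos: [0.5449, 0.0377, 0.0795]
orientation: [-3.14, 0.103, -0.0]
ft_force: [-0.2, 0.0, -0.5]
width: 0.0005
grip_force: 0.0
```

>>> {"api": "apply_moves", "payload": {
  "series": [
    [[0.2,0,0,0],[0.2,0,0,0],[0,0,0,0]]
  ]
}}

```text
t: 4.02
eef_pos: [0.548, 0.0376, 0.0794]
orientation: [3.14, -0.103, -0.003]
ft_force: [-4.7, -0.2, 4.9]
width: 0.0006
grip_force: 2.8
```

>>> {"api": "apply_moves", "payload": {
  "series": [
    [[0.2,0,0,0],[0.2,0,0,0],[0,0,0,0]]
  ]
}}

```text
t: 4.27
eef_pos: [0.5518, 0.0373, 0.0793]
orientation: [3.14, -0.103, -0.003]
ft_force: [-6.2, 0.2, 3.4]
width: 0.0003
grip_force: 2.9
```

>>> {"api": "apply_moves", "payload": {
  "series": [
    [[0.1,0,0,0],[0.1,0,0,0],[0,0,0,0]]
  ]
}}

```text
t: 4.52
eef_pos: [0.5537, 0.0372, 0.0793]
orientation: [3.14, -0.102, -0.003]
ft_force: [-5.3, -1.0, 3.9]
width: 0.0004
grip_force: 2.9
```

>>> {"api": "apply_moves", "payload": {
  "series": [
    [[0.1,0,0,0],[0,0,0,0]]
  ]
}}

```text
t: 4.68
eef_pos: [0.5546, 0.0372, 0.0793]
orientation: [3.139, -0.102, -0.004]
ft_force: [-6.6, 0.8, 4.5]
width: 0.0006
grip_force: 3.3
```

>>> {"api": "apply_moves", "payload": {
  "series": [
    [[0.1,0,0,0],[0,0,0,0]]
  ]
}}

```text
t: 4.85
eef_pos: [0.555, 0.0371, 0.0793]
orientation: [3.139, -0.102, -0.005]
ft_force: [-10.5, -0.6, 7.3]
width: 0.0006
grip_force: 5.0
```

>>> {"api": "apply_moves", "payload": {
  "series": [
    [[0.04,0,0,0],[0,0,0,0]]
  ]
}}

```text
t: 5.02
eef_pos: [0.5551, 0.0371, 0.0793]
orientation: [3.139, -0.102, -0.006]
ft_force: [-11.0, 0.0, 8.7]
width: 0.0004
grip_force: 5.8
```

>>> {"api": "apply_moves", "payload": {
  "series": [
    [[-0.5,0,0,0],[-1.0,0,0,0],[-1.2,0,0,0],[-1.5,0,0,0],[-1.5,0,0,0],[-1.5,0,0,0],[-1.5,0,0,0],[-1.5,0,0,0],[-1.5,0,0,0],[-1.0,0,0,0]]
  ]
}}

```text
t: 5.85
eef_pos: [0.4292, 0.0453, 0.0795]
orientation: [3.139, -0.102, -0.0]
ft_force: [0.8, 0.1, -0.3]
width: 0.0007
grip_force: 0.0
```

>>> {"api": "apply_moves", "payload": {
  "series": [
    [[0,0,-3,0],[0,0,-4,0],[0,0,-4,0],[0,0,-4,0],[0,0,0,0]]
  ]
}}

```text
t: 6.27
eef_pos: [0.4336, 0.046, 0.2369]
orientation: [3.139, -0.102, 0.017]
ft_force: [0.7, -0.4, 0.8]
width: 0.0004
grip_force: 0.0
```

```bash
python3 - <<'E'
from h import *
p,d,W,n,T=cloud('top','top1.png'); np.savez('/tmp/top',p=p,d=d,W=W,n=n,T=T)
m=np.zeros((480,640),bool);m[235:330,255:385]=1
a=m&(np.abs(W[...,2]-.1)<.012)&(W[...,0]<.575)
q=W[a]; r=cv2.minAreaRect((q[:,:2]*1000).astype(np.float32)); print(a.sum(),r,cv2.boxPoints(r).round())
plan(.4,-.2,.2,-19)
E
```

```text
519 ((474.54345703125, 49.24732971191406), (219.937255859375, 12.161675453186035), 86.19037628173828) [[461. -60.]
 [473. -61.]
 [488. 159.]
 [476. 159.]]
t 6.32 at [0.4325 0.0456 0.2335] head -3.8 tilt [ 0.008 -0.001 -1.   ] F [-0.5  0.5 -1.1] w 0.0002791066053252886 
 yaw 15.2 shift cm 4.92 24.28 3.35
```

View pics/top1.png

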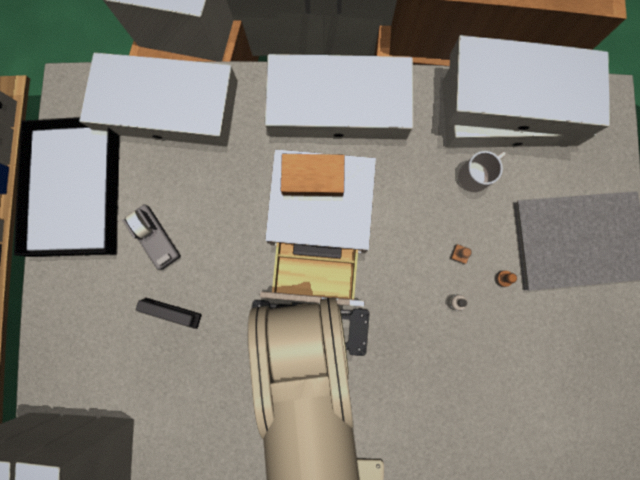

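>>> {"api": "apply_moves", "payload": {
  "series": [
    [[0,0,0,5.1],[0,0,0,5.1],[0,0,0,5.0],[2.5,2.67,0,0],[2.5,2.67,0,0],[2.5,2.67,0,0],[2.5,2.67,0,0],[2.5,2.67,0,0],[2.5,2.67,0,0],[2.5,2.67,0,0]]
  ],
  "fingers": 6.0
}}

```text
t: 7.15
eef_pos: [0.5353, -0.1901, 0.2283]
orientation: [3.099, -0.517, -0.002]
ft_force: [0.5, 0.7, 1.2]
width: 0.0566
grip_force: 0.0
```

>>> {"api": "apply_moves", "payload": {
  "series": [
    [[2.5,2.67,0,0],[2.5,2.67,0,0],[2.5,2.67,1,0],[0,0,2,0],[0,0,0,0],[0,0,0,0],[0,0,0,0],[0,0,0,0]]
  ]
}}

```text
t: 7.82
eef_pos: [0.5805, -0.2874, 0.2009]
orientation: [3.099, -0.515, 0.003]
ft_force: [0.2, 0.1, 0.2]
width: 0.0604
grip_force: 0.0
```

```bash
cat > w.py <<'E'
from h import *
p,d,W,n,T=cloud('wrist','wr0.png')
a=(W[...,2]>.045)&(W[...,2]<.068)&(np.hypot(W[...,0]-.583,W[...,1]+.288)<.05)
r=cv2.minEnclosingCircle((W[a][:,:2]*1000).astype(np.float32)); print('handle',a.sum(),r,np.median(W[a],0))
b=(np.abs(W[...,2]-.02)<.005)&(np.hypot(W[...,0]-.583,W[...,1]+.288)<.05)
if b.any(): print('block',b.sum(),cv2.minAreaRect((W[b][:,:2]*1000).astype(np.float32)))
plan(.583,-.288,.048,-19)
E
python3 w.py
```

```text
handle 552 ((582.3429565429688, -290.3696594238281), 11.800185203552246) [ 0.58407954 -0.29098058  0.06132863]
block 730 ((582.0673217773438, -290.3724365234375), (35.88775634765625, 35.95137405395508), 69.24937438964844)
t 7.87 at [ 0.5805 -0.2876  0.201 ] head -18.9 tilt [ 0.002 -0.001 -1.   ] F [ 0.5 -0.8 -0.4] w 0.06029283297741123 
 yaw 0.1 shift cm 0.25 -0.04 15.3
```

View pics/wr0.png

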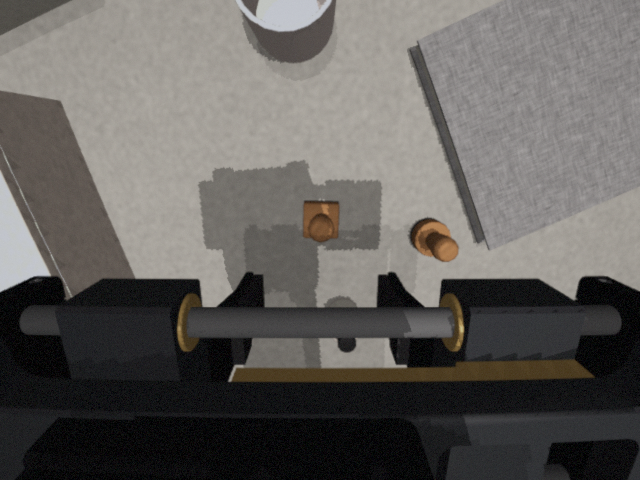

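The wrist view shows the square-footed stamp at (321,222), between the fingers. The round stamp (435,242) and the ink bottle (343,320) are clear.

>>> {"api": "apply_moves", "payload": {
  "series": [
    [[0.27,0.16,2,0],[0,0,3,0],[0,0,3,0],[0,0,3,0],[0,0,2,0],[0,0,1.3,0],[0,0,0.7,0],[0,0,0.3,0],[0,0,0,0],[0,0,0,0]]
  ]
}}

```text
t: 8.7
eef_pos: [0.5829, -0.2911, 0.0481]
orientation: [3.098, -0.517, 0.003]
ft_force: [0.3, -0.2, -0.4]
width: 0.0602
grip_force: 0.0
```

>>> {"api": "apply_moves", "payload": {
  "series": [
    [[0,0,0,0],[0,0,0,0],[0,0,0,0],[0,0,0,0],[0,0,0,0],[0,0,0,0]]
  ],
  "fingers": 1.5,
  "newtons": 15
}}

```text
t: 9.2
eef_pos: [0.582, -0.2909, 0.0466]
orientation: [3.099, -0.517, 0.0]
ft_force: [0.1, 0.3, 0.5]
width: 0.0277
grip_force: 0.3
```

>>> {"api": "apply_moves", "payload": {
  "series": [
    [[0,0,-0.5,0],[0,0,-1.5,0],[0,0,-2.5,0],[0,0,-3,0],[0,0,-3,0],[0,0,-2.5,0],[0,0,-2,0],[0,0,-1,0],[0,0,0,0],[0,0,0,0]]
  ]
}}

```text
t: 10.03
eef_pos: [0.5819, -0.2908, 0.2066]
orientation: [3.098, -0.517, 0.0]
ft_force: [-0.0, -0.4, -2.2]
width: 0.0233
grip_force: 15.0
```

```bash
python3 -c "
from h import *
cloud('wrist','wr1.png')
plan(.5209,.0461,.2,-3.8)"
```

```text
t 10.08 at [ 0.5814 -0.2907  0.2054] head -19.0 tilt [-0.001  0.    -1.   ] F [ 0.5 -0.2 -0.9] w 0.022949053980002646 
 yaw -15.2 shift cm -8.27 -33.2 0.54
```

View pics/wr1.png

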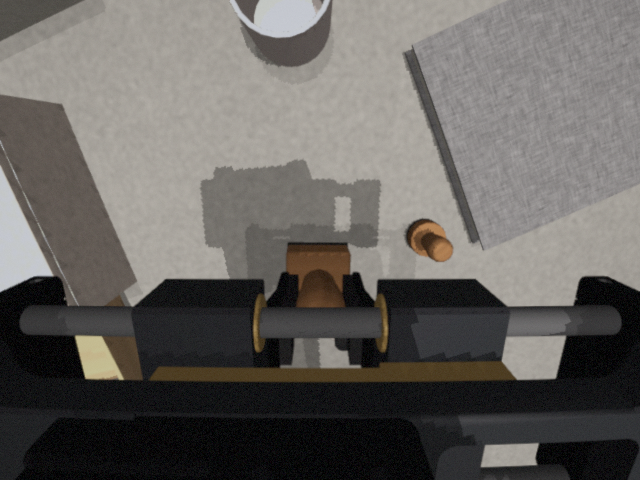

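The stamp is held between the pads, with its block at (318,275).

>>> {"api": "apply_moves", "payload": {
  "series": [
    [[0,0,0,-5.1],[0,0,0,-5.1],[0,0,0,-5.0],[-0.8,-2,0,0],[-0.8,-3,0,0],[-0.8,-3,0,0],[-0.8,-3,0,0],[-0.8,-3,0,0],[-0.8,-3,0,0],[-0.8,-3,0,0]]
  ]
}}

```text
t: 10.92
eef_pos: [0.5378, -0.0862, 0.2048]
orientation: [-3.139, 0.103, 0.004]
ft_force: [0.6, 0.4, -1.2]
width: 0.0229
grip_force: 15.0
```

>>> {"api": "apply_moves", "payload": {
  "series": [
    [[-0.8,-3,0,0],[-0.8,-3,0,0],[-0.8,-3,0,0],[-0.3,-2.5,0,0],[0,-1.6,0,0],[0,0,0,0],[0,0,0,0],[0,0,0,0]]
  ]
}}

```text
t: 11.58
eef_pos: [0.5205, 0.0437, 0.2055]
orientation: [3.139, -0.104, -0.003]
ft_force: [0.1, -0.8, -0.5]
width: 0.0232
grip_force: 15.0
```

```bash
python3 - <<'E'
from h import *
p,d,W,n,T=cloud('wrist','wr2.png')
o=bot.observe()
m=np.zeros((480,640),bool); m[235:275,280:360]=1
m&=(d<np.nanmin(d[235:275,280:360])+.06)&(d>0)
q=W[m]-o['eef_pos']; z=q[:,2]; print('block rel z pct',np.percentile(z,[2,10,25,50,75,90]).round(4), m.sum(), 'x',q[:,0].min(),q[:,0].max())
s=m&(np.abs(W[...,2]-o['eef_pos'][2]-np.median(z))<.006)
A=np.c_[W[s][:,:2]-o['eef_pos'][:2],np.ones(s.sum())]; print('plane',np.linalg.lstsq(A,W[s][:,2],rcond=None)[0])
plan(.5209,.0461,.062,-3.8)
p,d,W,n,T=cloud('side')
a=(np.abs(W[...,2]-.1)<.01)&(W[...,0]<.5)&(W[...,0]>.44)&(np.abs(W[...,1]-.05)<.12)
print('front top',a.sum(),cv2.minAreaRect((W[a][:,:2]*1000).astype(np.float32)))
E
```

```text
Traceback (most recent call last):
IndexError: index -1 is out of bounds for axis 0 with size 0
```

Depth zeros broke the minimum, so I'll mask the block by colour and handle missing depth.

```bash
python3 - <<'E'
from h import *
p,d,W,n,T=cloud('wrist')
o=bot.observe(); e=o['eef_pos']
q=W-e; m=(np.abs(q[...,0])<.04)&(np.abs(q[...,1])<.03)&(q[...,2]<-.005)&(q[...,2]>-.075)
m[:,:]&=(p[...,0].astype(int)-p[...,2]>40)
v,u=np.nonzero(m); print(m.sum(), m.any() and (u.min(),u.max(),v.min(),v.max()))
print((d[240:280,290:350]>0).mean())
if m.sum()>50: print(np.percentile(q[m][:,2],[2,10,25,50,75,90]).round(4), q[m].min(0),q[m].max(0))
plan(.5209,.0461,.062,-3.8)
p,d,W,n,T=cloud('side')
a=(np.abs(W[...,2]-.1)<.01)&(W[...,0]<.5)&(W[...,0]>.44)&(np.abs(W[...,1]-.05)<.12)
print('front top',a.sum(),cv2.minAreaRect((W[a][:,:2]*1000).astype(np.float32)))
q=W-e; m=(np.abs(q[...,0])<.04)&(np.abs(q[...,1])<.04)&(q[...,2]<.0)&(q[...,2]>-.075)&(p[...,0].astype(int)-p[...,2]>40)
if m.sum()>20: print('side stamp',m.sum(),np.percentile(q[m][:,2],[0,2,10,50,90]).round(4))
E
```

```text
1527 (np.int64(286), np.int64(350), np.int64(242), np.int64(290))
0.9954166666666666
[-0.0306 -0.029  -0.0284 -0.0278 -0.0273 -0.0268] [-0.00631798 -0.01898444 -0.04868486] [ 0.01854829  0.01661976 -0.00514164]
t 11.68 at [0.5207 0.0434 0.2059] head -3.9 tilt [-0.001 -0.    -1.   ] F [ 0.2 -0.3 -0.6] w 0.023008886382003057 
 yaw -0.1 shift cm 0.0 -0.27 14.39
front top 642 ((473.6791687011719, 48.86437225341797), (222.91644287109375, 14.388806343078613), 85.6562271118164)
side stamp 133 [-0.0452 -0.043  -0.0368 -0.0276 -0.024 ]
```

View pics/wr2.png

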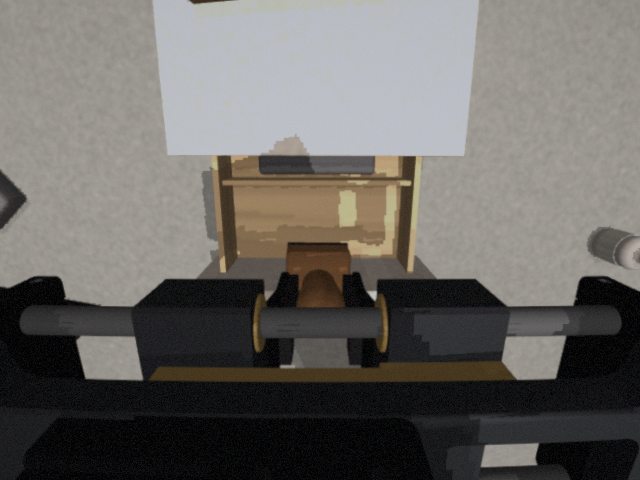

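Wrist view: the stamp is held upright at (318,280) over the open front compartment (220–415, 180–265). Block depth puts its underside 48 mm below the TCP.

>>> {"api": "apply_moves", "payload": {
  "series": [
    [[0,-0.27,2,0],[0,0,3,0],[0,0,3,0],[0,0,2.5,0],[0,0,1.8,0],[0,0,1,0],[0,0,0.5,0],[0,0,0.3,0],[0,0,0,0],[0,0,0,0]]
  ]
}}

```text
t: 12.57
eef_pos: [0.5217, 0.0476, 0.0665]
orientation: [3.14, -0.103, 0.002]
ft_force: [1.1, 0.3, -1.1]
width: 0.0232
grip_force: 15.0
```

```bash
python3 -c "
from h import *
plan(.5209,.0461,.062,-3.8)"
```

```text
t 12.57 at [0.5217 0.0476 0.0665] head -3.8 tilt [ 0.002 -0.    -1.   ] F [ 1.1  0.3 -1.1] w 0.023164028906553974 
 yaw 0.0 shift cm -0.07 0.15 0.45
```

>>> {"api": "apply_moves", "payload": {
  "series": [
    [[0,0,0.2,0],[0,0,0.1,0],[0,0,0,0],[0,0,0,0]]
  ]
}}

```text
t: 12.9
eef_pos: [0.5211, 0.0476, 0.0627]
orientation: [3.14, -0.103, 0.0]
ft_force: [0.2, 0.1, -0.6]
width: 0.0229
grip_force: 15.0
```

>>> {"api": "apply_moves", "payload": {
  "series": [
    [[0,0,0.1,0],[0,0,0,0],[0,0,0,0]]
  ]
}}

```text
t: 13.15
eef_pos: [0.5215, 0.0478, 0.0621]
orientation: [-3.14, 0.103, -0.002]
ft_force: [-1.5, 0.9, 6.2]
width: 0.023
grip_force: 15.0
```

>>> {"api": "apply_moves", "payload": {
  "series": [
    [[0,0,-0.05,0],[0,0,0,0],[0,0,0,0],[0,0,0,0],[0,0,0,0],[0,0,0,0]]
  ],
  "fingers": 5.0
}}

```text
t: 13.65
eef_pos: [0.5209, 0.0476, 0.0619]
orientation: [3.14, -0.103, -0.0]
ft_force: [0.1, 0.4, -0.2]
width: 0.0483
grip_force: 0.0
```

>>> {"api": "apply_moves", "payload": {
  "series": [
    [[0,0,-0.5,0],[0,0,-1,0],[0,0,-2,0],[0,0,-3,0],[0,0,-3,0],[0,0,-3,0],[0,0,-3,0],[0,0,-1,0],[0,0,0,0]]
  ]
}}

```text
t: 14.4
eef_pos: [0.5224, 0.0481, 0.2308]
orientation: [3.14, -0.103, 0.009]
ft_force: [-0.3, 0.1, -0.5]
width: 0.0496
grip_force: 0.0
```

```bash
python3 - <<'E'
from h import *
p,d,W,n,T=cloud('wrist','wr3.png')
q=W-[.521,.047,0]; k=(np.abs(q[...,0])<.045)&(np.abs(q[...,1])<.04)
red=(p[...,0].astype(int)-p[...,2]>40)
for nm,z0,z1 in(('top',.066,.084),('block',.029,.039)):
    m=k&red&(W[...,2]>z0)&(W[...,2]<z1)
    if m.sum()>20: print(nm,m.sum(),cv2.minAreaRect((W[m][:,:2]*1000).astype(np.float32)),W[m][:,2].max())
plan(.40,.053,.2,-3.8)
E
```

```text
top 439 ((522.021240234375, 48.1687126159668), (22.335243225097656, 21.72026824951172), 43.89577102661133) 0.07771089291725719
block 638 ((521.0038452148438, 48.10823059082031), (36.04336929321289, 35.76250076293945), 84.34910583496094) 0.03894663631885592
t 14.45 at [0.5216 0.0477 0.2286] head -3.8 tilt [ 0.003 -0.    -1.   ] F [-0.3  0.3 -0.9] w 0.05004510309777557 
 yaw 0.0 shift cm -12.17 0.28 2.86
```

View pics/wr3.png

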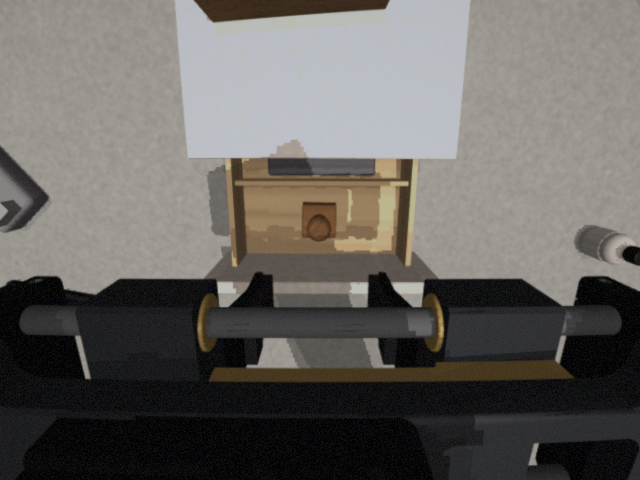

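The stamp stands upright in the middle of the compartment at (319,222), released. Next I back off and push the drawer shut.

>>> {"api": "apply_moves", "payload": {
  "series": [
    [[-2.5,0,0,0],[-2.5,0,0,0],[-2.5,0,0,0],[-2.3,0,0,0],[-0.2,0,2,0],[0,0,4,0],[0,0,4,0],[0,0,3,0],[0,0,2,0],[0,0,0,0]]
  ],
  "fingers": 0
}}

```text
t: 15.28
eef_pos: [0.4174, 0.0539, 0.0726]
orientation: [-3.139, 0.102, 0.013]
ft_force: [-1.5, 0.2, 0.0]
width: 0.0011
grip_force: 0.0
```

>>> {"api": "apply_moves", "payload": {
  "series": [
    [[0.5,0,0,0],[0.5,0,0,0],[0.5,0,0,0],[0.5,0,0,0],[0.3,0,0,0],[0.3,0,0,0],[0.3,0,0,0],[0.3,0,0,0],[0.3,0,0,0],[0.3,0,0,0]]
  ]
}}

```text
t: 16.12
eef_pos: [0.4592, 0.0516, 0.077]
orientation: [3.14, -0.103, -0.001]
ft_force: [-2.4, 0.7, 1.3]
width: 0.0006
grip_force: 0.9
```

```bash
python3 -c "
from h import *
plan(.545,.045,.079,-3.8)"
```

```text
t 16.12 at [0.4592 0.0516 0.077 ] head -3.8 tilt [-0. -0. -1.] F [-2.4  0.7  1.3] w 0.0006197842680698514 
 yaw 0.0 shift cm 8.6 0.09 -0.2
```

>>> {"api": "apply_moves", "payload": {
  "series": [
    [[0.35,0,0,0],[0.4,0,0,0],[0.4,0,0,0],[0.4,0,0,0],[0.4,0,0,0],[0.4,0,0,0],[0.4,0,0,0],[0.4,0,0,0],[0.4,0,0,0],[0.4,0,0,0]]
  ]
}}

```text
t: 16.95
eef_pos: [0.4988, 0.0489, 0.0769]
orientation: [3.14, -0.103, -0.001]
ft_force: [-4.3, -1.1, 2.5]
width: 0.0006
grip_force: 2.0
```

>>> {"api": "apply_moves", "payload": {
  "series": [
    [[0.4,0,0,0],[0.4,0,0,0],[0.4,0,0,0],[0.4,0,0,0],[0.4,0,0,0],[0.4,0,0,0],[0.4,0,0,0],[0.4,0,0,0],[0.4,0,0,0],[0.4,0,0,0]]
  ]
}}

```text
t: 17.78
eef_pos: [0.5386, 0.0462, 0.077]
orientation: [3.139, -0.103, -0.001]
ft_force: [-7.2, -0.6, 3.8]
width: 0.0002
grip_force: 3.1
```

>>> {"api": "apply_moves", "payload": {
  "series": [
    [[0.3,0,0,0],[0.3,0,0,0],[0.2,0,0,0],[0.2,0,0,0],[0,0,0,0]]
  ]
}}

```text
t: 18.2
eef_pos: [0.5486, 0.0455, 0.0769]
orientation: [3.14, -0.103, -0.001]
ft_force: [-6.2, -2.2, 3.8]
width: 0.0006
grip_force: 2.8
```

>>> {"api": "apply_moves", "payload": {
  "series": [
    [[0.15,0,0,0],[0.15,0,0,0],[0.1,0,0,0],[0.1,0,0,0],[0,0,0,0]]
  ]
}}

```text
t: 18.62
eef_pos: [0.5534, 0.0452, 0.0769]
orientation: [3.139, -0.103, -0.001]
ft_force: [-6.0, -2.2, 3.8]
width: 0.0004
grip_force: 2.9
```

>>> {"api": "apply_moves", "payload": {
  "series": [
    [[0.1,0,0,0],[0,0,0,0]]
  ]
}}

```text
t: 18.78
eef_pos: [0.5544, 0.0452, 0.0769]
orientation: [3.139, -0.103, -0.001]
ft_force: [-5.3, -1.2, 3.3]
width: 0.0007
grip_force: 2.9
```

>>> {"api": "apply_moves", "payload": {
  "series": [
    [[0.06,0,0,0],[0,0,0,0]]
  ]
}}

```text
t: 18.95
eef_pos: [0.5549, 0.0451, 0.0769]
orientation: [3.139, -0.103, -0.001]
ft_force: [-6.0, -1.4, 3.3]
width: 0.0006
grip_force: 3.0
```

>>> {"api": "apply_moves", "payload": {
  "series": [
    [[0.06,0,0,0],[0,0,0,0]]
  ]
}}

```text
t: 19.12
eef_pos: [0.5555, 0.0451, 0.0769]
orientation: [3.139, -0.103, -0.001]
ft_force: [-6.2, 0.0, 2.6]
width: 0.0004
grip_force: 3.1
```

>>> {"api": "apply_moves", "payload": {
  "series": [
    [[0.05,0,0,0],[0,0,0,0]]
  ]
}}

```text
t: 19.28
eef_pos: [0.5559, 0.0451, 0.0769]
orientation: [3.139, -0.103, -0.002]
ft_force: [-6.1, -1.6, 3.1]
width: 0.0004
grip_force: 3.2
```

>>> {"api": "apply_moves", "payload": {
  "series": [
    [[0.05,0,0,0],[0,0,0,0]]
  ]
}}

```text
t: 19.45
eef_pos: [0.5562, 0.045, 0.0769]
orientation: [3.139, -0.103, -0.002]
ft_force: [-8.1, -1.4, 4.4]
width: 0.0006
grip_force: 3.9
```

>>> {"api": "apply_moves", "payload": {
  "series": [
    [[0.04,0,0,0],[0,0,0,0]]
  ]
}}

```text
t: 19.62
eef_pos: [0.5564, 0.045, 0.0769]
orientation: [3.139, -0.103, -0.003]
ft_force: [-9.4, -1.5, 7.2]
width: 0.0005
grip_force: 4.6
```

>>> {"api": "apply_moves", "payload": {
  "series": [
    [[0.04,0,0,0],[0,0,0,0]]
  ]
}}

```text
t: 19.78
eef_pos: [0.5565, 0.045, 0.0769]
orientation: [3.139, -0.103, -0.004]
ft_force: [-11.3, -2.0, 7.9]
width: 0.0008
grip_force: 5.4
```

>>> {"api": "apply_moves", "payload": {
  "series": [
    [[0.03,0,0,0],[0,0,0,0]]
  ]
}}

```text
t: 19.95
eef_pos: [0.5566, 0.045, 0.0769]
orientation: [3.139, -0.103, -0.005]
ft_force: [-11.2, -2.3, 8.9]
width: 0.0005
grip_force: 6.0
```

Firm at the stop, as before. I'll draw back slowly and check.

>>> {"api": "apply_moves", "payload": {
  "series": [
    [[-0.3,0,0,0],[-0.3,0,0,0],[-0.4,0,0,0],[-0.5,0,0,0],[-1.0,0,0,0],[-2.0,0,0,0],[-2.5,0,0,0],[-2,0,0,0],[0,0,0,0],[0,0,0,0]]
  ]
}}

```text
t: 20.78
eef_pos: [0.4682, 0.051, 0.0775]
orientation: [3.139, -0.102, 0.003]
ft_force: [1.4, -0.3, 0.2]
width: 0.0005
grip_force: 0.0
```

>>> {"api": "apply_moves", "payload": {
  "series": [
    [[0,0,-2,0],[0,0,-3,0],[0,0,-3,0],[0,0,-3,0],[0,0,0,0],[0,0,0,0],[0,0,0,0],[0,0,0,0]]
  ]
}}

```text
t: 21.45
eef_pos: [0.4678, 0.051, 0.1861]
orientation: [-3.14, 0.103, 0.002]
ft_force: [0.4, -0.3, -0.7]
width: 0.0005
grip_force: 0.0
```

```bash
python3 - <<'E'
from h import *
for nm in('side','wrist'):
    p,d,W,n,T=cloud(nm,nm+'_end.png')
    a=(np.abs(W[...,2]-.1)<.01)&(W[...,0]<.582)&(W[...,0]>.44)&(np.abs(W[...,1]-.05)<.125)
    c=W[a][:,:2]; s=(c-[.5578,.044])@[.9978,-.0664]; print(nm,'front rel to shut face',np.percentile(s,[1,50,99]).round(4))
    red=(p[...,0].astype(int)-p[...,2]>40)
    q=W-[.610,.04,0]; m=red&(np.abs(q[...,0])<.04)&(np.abs(q[...,1])<.04)&(W[...,2]<.09); print('stamp px',m.sum())
plan(.4,.05,.2,-3.8)
E
```

```text
side front rel to shut face [-0.0019  0.004   0.0303]
stamp px 138
wrist front rel to shut face [-0.0005  0.0054  0.0299]
stamp px 2221
t 21.55 at [0.4676 0.0511 0.1861] head -3.7 tilt [-0.001  0.    -1.   ] F [ 0.4 -0.5 -0. ] w 0.00027494449104060255 
 yaw 0.1 shift cm -6.74 0.55 -1.39
```

View pics/wrist_end.png

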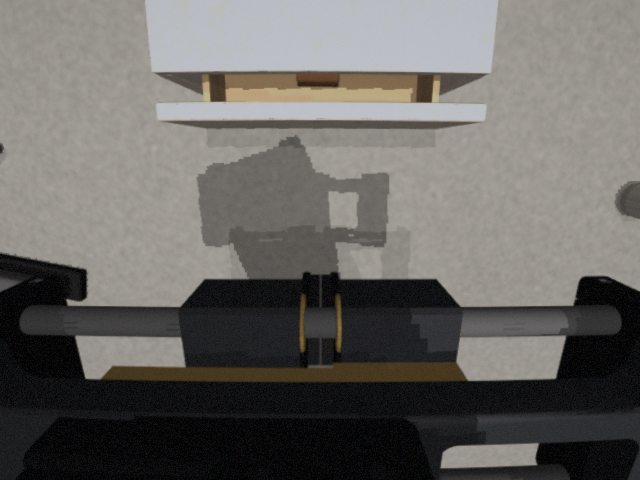

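The drawer is shut at its latched position, and the stamp's block shows upright in place at (318,80) behind the front. Handing in.

```bash
python3 -c "
from cell import bot
print(bot.close_job())"
```

```text
the job is handed in; nothing more can be done
None
```

The job is handed in: the drawer sprang open, the square stamp was set upright in its front compartment, and the drawer was pressed shut and stayed closed, with measured forces of about 15 N at most (limit 20 N); no verdict was returned.

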